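# Hold a ribbed tile flush on a sloping sprung glue-up plate

### The arm

A 6-joint arm with a two-finger parallel gripper is mounted at the origin on the work surface. World frame = base frame: x ahead of the robot, y to its left, z up, the work surface at z = 0. Lengths are in m, angles in rad, forces in N, time in s.
With the tool pointing down it reaches from about 0.25 to 0.725 m from the base axis. Payload 4 kg.
Tool frame: the origin (TCP) lies on the centre line of the jaws, within the pads' length; the fingertips stand tip_reach ahead of it and the grasp point (between the pads) lies 5 mm behind it (tip_reach is the distance from the TCP to the fingertips, in m); z points along the fingers, y is the direction in which the jaws open and shut (so a half turn about z gives the same grasp; the last joint's range is limited). The gripper opens to 85 mm and grips with 20 to 120 N. Pads are 22 mm wide; open, the fingers measure 114 mm over their backs; the gripper's body (76 mm by 85 mm) begins 54 mm behind the grasp point. The pads swing forward as they close: fully open they stand 13 mm farther back than shut.
Start: joints at [1.155, 0.241, 0.005, 1.335, 0, 1.571], TCP at [0.202, 0.457, 0.245] pointing down, gripper open.
Joint ranges: [-2.72, 2.72], [-1.05, 1.87], [-1.09, 1.28], [-1.99, 2.15], [-1.42, 1.44], [-3.14, 3.14]. Speed limits (rad/s): [2.79, 2.79, 3.14, 3.14, 3.14, 3.14].

### API

Orientations are given as a unit quaternion [x, y, z, w].
In Python, from workcell import * gives the robot as it stands.
- The arm moves only by the tool arm_command, never from a script. Its arguments are lists of equal length, an entry for each row: "translation": the shift along the tool's x, y, z in cm, a list of three; "turn": the turn about the tool's z in rad; "hand": the closure, from 0 (fully open) to 1 (shut). In form: {"translation": [[x, y, z], ...], "turn": [turn, ...], "hand": [hand, ...]}. A call has 1 to 5 rows; each row is the pose to reach, as a shift and turn from the pose commanded when the call began, along the tool's axes at that moment; what a row does not reach only later rows make up. A row lasts 1/12 s, in which the tool goes at most 41.7 mm and 7.16 degrees, less where a joint would pass 70% of its speed; a pose out of reach is approached as far as the arm can. A call with a gripper value outside its range is refused whole. The fingers move at their own pace and stop on an object; the grip force is fixed at half the most. Time passes only in rows, so rows that repeat a pose let the fingers close. It gives the time, the measured TCP pose, the force and the opening at its end, in the units of the state.
- get_obs(): the state, without advancing time (a new reading comes with each control period).
- camera(name): name is "scene" or "top" or "wrist"; returns (picture, depth): 384x512x3 uint8, red, green, blue; 384x512 float32, m along the optical axis (not along the pixel's ray), 0 where there is no reading.
- camera_info(name): a dict with "mtx" (3x3 intrinsics, pixels), "world_to_cam" (4x4, takes a point from world to camera coordinates). Camera axes: x right, y down, z forward; pixel columns grow to the right and rows downward; lengths in m; the calibration is good to about 2 mm. A picture is of the moment at which its call begins: read the wrist's pose just before it. camera_info takes no time and is no camera call; for the wrist camera it gives the pose at the moment of the call.
- job_done(): hands the job in, once; it reports no verdict.
Trained networks look in the newest picture that a camera, given by its name, has taken for a name from the list of things; names that differ only in an ending like _2 or _b are one class to them, and where a whole thing is asked for, a point or a joint stands for the part that bears it (a point fixed in the world has none). Each returns a list of dicts, best first, with "conf" (0 to 1); they miss things now and then, are a little off and sometimes report something else, mostly with a low value. They report only what shows in the picture. A call takes as long as a camera call. They do not tell look-alikes from the thing itself.
- search_frame(camera, name): "location" ([row, column] in pixels, amid what is visible of it).
- spot_point(camera, name): "location" ([row, column] in pixels: a listed point, or the origin of a listed thing).
The state is a dict: "clock": time; "joint_pos": joint angles; "joint_vel": joint speeds; "tau": joint torques, N m; "eef_pos": TCP position; "tool_rot": TCP orientation; "ft_force": force on the tool from outside, world axes, zero at the start; "ft_torque": the same for the moment, N m; "grip_width": finger opening in m.
Only numpy, scipy, OpenCV 4.12 (cv2) and the standard library are available. Lean on these libraries where they do the work, as an engineer would, in place of code of your own. Each camera call takes 0.05 s, during which the arm holds its last target. There are 200 camera calls.

### The job

Pick up the fired-clay tile that has a tall rib, tilt it to the slope of the glue-up stand's sprung metal plate, and seat it flush there, centred on the plate with the rib running straight up the slope. Press it gently straight into the plate until the springs have sunk about half-way (10 mm of their 20, never to the stop), and finish while still gripping the tile and holding it pressed: do not let go. Leave the white beaker and the plain flat tile where they stand.

Things in the scene. Friction and masses are not known exactly. Their poses are not given: they have to be found in the camera images.
- tile: The ribbed tile, loose, terracotta, about 0.17 to 0.33 kg: a flat slab 100 (its x) by 80 (its y) by 10 mm thick with one upright rib in the middle of its top, 60 mm long (along x), 24 mm wide (along y) and standing 34 mm above the slab, so 44 mm overall. It starts flat on the table, rib up. Grip it across the rib (fingers closing along its y). Half a turn about z makes no difference. Origin: centre of its underside; z up out of the rib.
- tile_mid (a point): Centre of the ribbed tile, on its upright axis, half-way up: 22 mm above the underside, 12 mm above the slab's top face, inside the rib. Axes as the tile's.
- plate_face (a point): Centre of the top face of the stand's sprung aluminium plate, a rectangle 120 (x, up the slope) by 100 mm (y, level, across) and 12 mm thick. z is the outward normal of the face, which leans towards the robot's side. The plate is parallel to the wooden desk below it and the springs let it move only along its normal; it does not tip. A tile seated flush has its centre 22 mm out along z. Moves with the plate.
- stand: The wooden glue-up stand, fixed to the table: base 200 (x) by 170 (y) by 20 mm, origin at the centre of its underside, low end of the slope at -x. Front cheeks 65 mm high, and two slotted posts at the far end 150 mm high, 12 mm thick, 50 mm along x, centred at x +62, y +/-74 mm.
- slope (a joint): Slope of the desk and of its plate, rad: 0 level, set between 0.20 and 0.50, the end further along the stand's +x being the higher. Clamped: it does not give under ordinary pushes.
- sink (a joint): How far the sprung plate has sunk along its normal, m: 0 untouched, 0.020 at the stop. Spring 0.8 N per mm with about 1 N before it starts to move; some 9 N in all for 10 mm. The tile's own weight sinks it less than 3 mm.
- beaker_mid (a point): Centre (half-way up) of a white ceramic beaker, 60 mm across, 75 mm high, standing between the work places; a bystander.
- flat_mid (a point): Centre of a plain flat terracotta tile without a rib, 80 x 80 x 10 mm, lying on the table; a bystander, not to be used.
Mind the look-alikes: they are no part of the job. What is shaped like the tile but green is not meant.

How it is judged:
By the outcome, as a careful person would: the job done as asked, in the order asked, and still so for the second after the job is handed in, while the arm keeps its last pose, push and grip.
It also fails if it takes over 42 s, if anything falls off the work surface, if the arm or the gripper's body presses on something with over 40 N, if the wrist force passes 120 N, or if a joint passes its speed limit or range.

## Working session

There is one attempt and no reset: what is moved stays moved. The work goes in short steps, Python scripts to look and compute and a tool call to move; the robot and the scene stay as the last step left them, time stands still between calls to the robot, and variables do not carry over. Pictures are saved under pics/ and viewed, about 8 in all and at most 12, crops included, and the job is handed in when it is done.

Besides the shell and the picture viewer there is one more tool, called after ">>>" as name([rows], argument=value, ...), one row to a line, values as JSON. arm_command: Moves the arm, as the interface text tells. Its arguments: {"type":"object","properties":{"translation":{"type":"array","items":{"type":"array","items":{"type":"number"}}},"turn":{"type":"array","items":{"type":"number"}},"hand":{"type":"array","items":{"type":"number"}}},"required":["translation","turn","hand"]}

```bash
ls; mkdir -p pics
cat > h.py <<'E'
from workcell import *
import numpy as np, cv2
from scipy.spatial.transform import Rotation as R
def world(cam,rc,D,ci=None):
    ci=ci or camera_info(cam); K=np.array(ci["mtx"]);T=np.linalg.inv(np.array(ci["world_to_cam"]))
    r,c=int(round(rc[0])),int(round(rc[1])); p=D[max(r-1,0):r+2,max(c-1,0):c+2]; p=p[p>0]; z=np.median(p) if p.size else np.nan
    return (T@np.r_[np.linalg.inv(K)@[rc[1],rc[0],1]*z,1])[:3]
def cloud(cam,D):
    ci=camera_info(cam);K=np.array(ci["mtx"]);T=np.linalg.inv(np.array(ci["world_to_cam"]))
    v,u=np.mgrid[:384,:512]; P=np.stack([(u-K[0,2])/K[0,0]*D,(v-K[1,2])/K[1,1]*D,D],-1)
    return P@T[:3,:3].T+T[:3,3]
E
python3 - <<'E'
from h import *
print(get_obs())
ims=[]
for cam in ["scene","top"]:
    I,D=camera(cam); np.save(f"{cam}_D.npy",D); cv2.imwrite(f"pics/{cam}0.png",I[...,::-1]); np.save(f"{cam}_I.npy",I)
    for n in ["tile","tile_mid","plate_face","stand","beaker_mid","flat_mid"]:
        for d in spot_point(cam,n)[:3]: print(cam,n,np.round(d["location"]),round(d["conf"],2),np.round(world(cam,d["location"],D),3))
    ims.append(cv2.resize(I[...,::-1],(700,525))[:])
print(get_obs()["clock"])
E
```

```text
pics
{'clock': 0.0, 'joint_pos': array([1.15501504e+00, 2.41432345e-01, 3.73590262e-03, 1.33519427e+00,
       2.83954535e-05, 1.57081291e+00]), 'joint_vel': array([ 0.0001765 ,  0.00072796, -0.0005561 , -0.00027219, -0.00021435,
       -0.0009482 ]), 'tau': array([-4.59149742e-04, -3.72319114e+01,  2.52408010e+01,  1.69328449e-02,
       -6.91414721e-05,  7.57820686e-06]), 'eef_pos': array([0.20170443, 0.45685927, 0.24440771]), 'tool_rot': array([ 2.06404438e-01,  9.78466203e-01, -1.02171425e-03, -2.30019887e-04]), 'ft_force': array([ 0.84936246, -0.13158413,  0.05842118]), 'ft_torque': array([-0.02099603,  0.00165688,  0.04848044]), 'grip_width': 0.08514086646896503}
scene tile [174. 286.] 0.91 [0.421 0.16  0.015]
scene tile [209. 323.] 0.88 [0.563 0.191 0.015]
scene tile [189. 386.] 0.63 [0.555 0.361 0.013]
scene tile_mid [167. 286.] 0.78 [0.422 0.159 0.037]
scene tile_mid [181. 385.] 0.61 [0.548 0.36  0.032]
scene tile_mid [204. 325.] 0.59 [0.568 0.192 0.033]
scene plate_face [235. 127.] 0.87 [ 0.582 -0.218  0.115]
scene stand [282. 140.] 0.6 [ 0.619 -0.221  0.02 ]
scene beaker_mid [268. 256.] 0.89 [ 0.697 -0.015  0.064]
scene flat_mid [199. 226.] 0.7 [ 0.448 -0.003  0.009]
top tile [207. 209.] 0.92 [0.545 0.189 0.045]
top tile [220. 134.] 0.73 [0.53  0.362 0.045]
top tile [273. 223.] 0.55 [0.393 0.167 0.044]
top tile_mid [273. 223.] 0.97 [0.393 0.168 0.044]
top tile_mid [203. 207.] 0.87 [0.556 0.193 0.044]
top tile_mid [217. 131.] 0.73 [0.538 0.369 0.044]
top plate_face [171. 389.] 0.69 [ 0.577 -0.213  0.112]
top stand [174. 378.] 0.59 [ 0.571 -0.189  0.112]
top beaker_mid [173. 387.] 0.73 [ 0.572 -0.21   0.111]
top beaker_mid [147. 290.] 0.71 [ 0.685 -0.015  0.007]
top flat_mid [146. 291.] 0.71 [ 0.686 -0.019  0.006]
top flat_mid [244. 294.] 0.7 [ 0.444 -0.001  0.009]
0.7
```

View pics/top0.png

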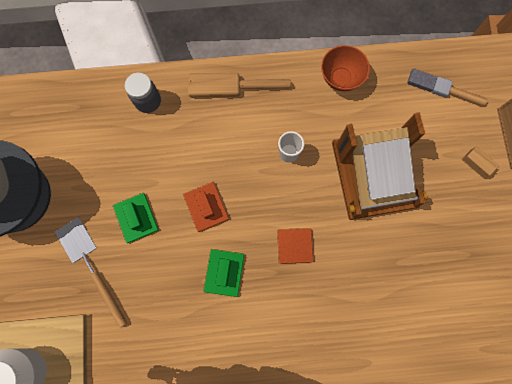

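View pics/scene0.png

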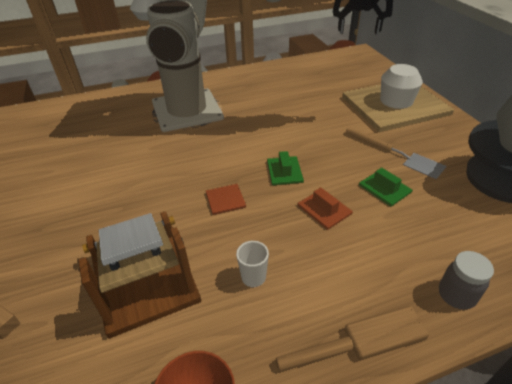

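Top view: the terracotta ribbed tile is at (row 205, col 207), the green look-alikes at (217,135) and (273,224), the flat tile at (245,295), and the stand at (170,388). Next I measure the tile and the plate from the depth.

Run:
```python
from h import *
I=np.load("top_I.npy");D=np.load("top_D.npy");P=cloud("top",D)
h=cv2.cvtColor(I,cv2.COLOR_RGB2HSV)
cv2.imwrite("pics/crop1.png",np.hstack([cv2.resize(I[170:250,170:250,::-1],(400,400)),cv2.resize(I[110:220,330:440,::-1],(400,400))]))
box=np.zeros(D.shape,bool);box[175:240,175:240]=1
Z=P[...,2]
rib=box&(Z>.033)&(Z<.055); print("rib n",rib.sum(), "med hue",np.median(h[rib],0))
slab=box&(Z>.006)&(Z<.06)&((h[...,0]<9)|(h[...,0]>172))&(h[...,1]>140)
for n,m in(("rib",rib),("slab",slab)):
    q=P[m][:,:2].astype(np.float32); r=cv2.minAreaRect(q*1000); print(n,r, np.median(P[m][:,2]))
    b=cv2.boxPoints(r); e=[b[1]-b[0],b[2]-b[1]]; e=max(e,key=np.linalg.norm); print("long axis deg",np.degrees(np.arctan2(e[1],e[0])))
# plate: light grey
box[:]=0; box[120:215,345:430]=1
pl=box&(h[...,1]<50)&(h[...,2]>110)&(Z>.06)
pl=cv2.erode(pl.astype(np.uint8),np.ones((3,3)))>0
for k in range(2):
    q=P[pl];c=q.mean(0);n=np.linalg.svd(q-c)[2][2];n*=np.sign(n[2]);res=(q-c)@n; pl[pl]=abs(res)<.004
print("plate n",pl.sum(),"normal",n,"slope",np.arccos(n[2]),"rms",res.std(),c)
y=np.cross([0,0,1.],n);y/=np.linalg.norm(y);x=np.cross(y,n);
if x[2]<0:x=-x
y=np.cross(n,x)
uv=np.stack([(q-c)@x,(q-c)@y],1).astype(np.float32); r=cv2.minAreaRect(uv*1000);print(r)
print("x",x,"yaw",np.degrees(np.arctan2(x[1],x[0])),"centre",c+x*r[0][0]/1000+y*r[0][1]/1000)
```

```text
rib n 273 med hue [  8. 196. 174.]
rib ((555.0183715820312, 201.6261444091797), (59.91416931152344, 23.700965881347656), 17.894725799560547) 0.044130575674725336
long axis deg 17.894733
slab ((554.2680053710938, 200.7253875732422), (97.34697723388672, 77.76726531982422), 17.485313415527344) 0.010961491401645429
long axis deg 17.485312
plate n 208 normal [-0.3150771  -0.22917202  0.92098133] slope 0.4002045335294435 rms 0.0015835777765577012 [ 0.58194018 -0.2141505   0.11460784]
((-0.2768096923828125, 0.039333343505859375), (11.346783638000488, 113.59535217285156), 54.771427154541016)
x [0.74480267 0.54173386 0.38960672] yaw 36.03035144252778 centre [ 0.58171087 -0.21426865  0.11449999]
```

View pics/crop1.png

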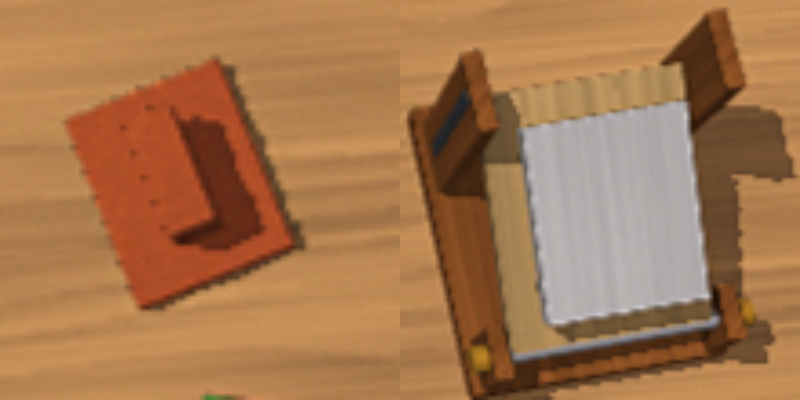

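```bash
cat > plate.py <<'E'
from h import *
def fit(P,poly,er=2):
    m=np.zeros(P.shape[:2],np.uint8); cv2.fillPoly(m,[np.int32(poly)],1); m0=m.copy(); m=cv2.erode(m,np.ones((2*er+1,)*2))>0
    q=P[m]
    for k in range(3):
        c=np.median(q,0) if k==0 else q.mean(0); n=np.linalg.svd(q-c)[2][2]; n*=np.sign(n[2]); r=(q-c)@n; q=q[abs(r)<max(.003,2*r.std())]
    return n,c,r.std(),len(q)
def ray(cam,rc,n,c):
    ci=camera_info(cam);K=np.array(ci["mtx"]);T=np.linalg.inv(np.array(ci["world_to_cam"]))
    d=T[:3,:3]@np.linalg.inv(K)@[rc[1],rc[0],1];o=T[:3,3]
    return o+d*((c-o)@n)/(d@n)
def corners(cam,P,poly):
    n,c,s,k=fit(P,poly); C=np.array([ray(cam,(v,u),n,c) for u,v in poly])
    print(cam,"n",n.round(4),"slope",np.arccos(n[2]).round(4),"az deg",np.degrees(np.arctan2(-n[1],-n[0])).round(2),"rms",s.round(4),k)
    print(" corners",C.round(4).tolist(),"\n centre",C.mean(0).round(4),"edges",[np.linalg.norm(C[i]-C[i-1]).round(4) for i in range(4)], "edge yaws",[np.degrees(np.arctan2(*(C[i]-C[j])[[1,0]])).round(1) for i,j in((0,3),(1,2))])
    return n,C
E
python3 - <<'E'
from plate import *
corners("top",cloud("top",np.load("top_D.npy")),[(363,145),(409,137),(414.7,192.5),(370.7,199.4)])
I=np.load("scene_I.npy");cv2.imwrite("pics/crop2.png",cv2.resize(I[200:340,60:210,::-1],(750,700),interpolation=cv2.INTER_CUBIC)[:600])
E
```

```text
top n [-0.3236 -0.0274  0.9458] slope 0.3308 az deg 4.85 rms 0.0014 2039
 corners [[0.6332, -0.1597, 0.1338], [0.6421, -0.2612, 0.1339], [0.5268, -0.2689, 0.0942], [0.5202, -0.1702, 0.0948]] 
 centre [ 0.5806 -0.215   0.1142] edges [np.float64(0.12), np.float64(0.1019), np.float64(0.1222), np.float64(0.099)] edge yaws [np.float64(5.3), np.float64(3.8)]
```

View pics/crop2.png

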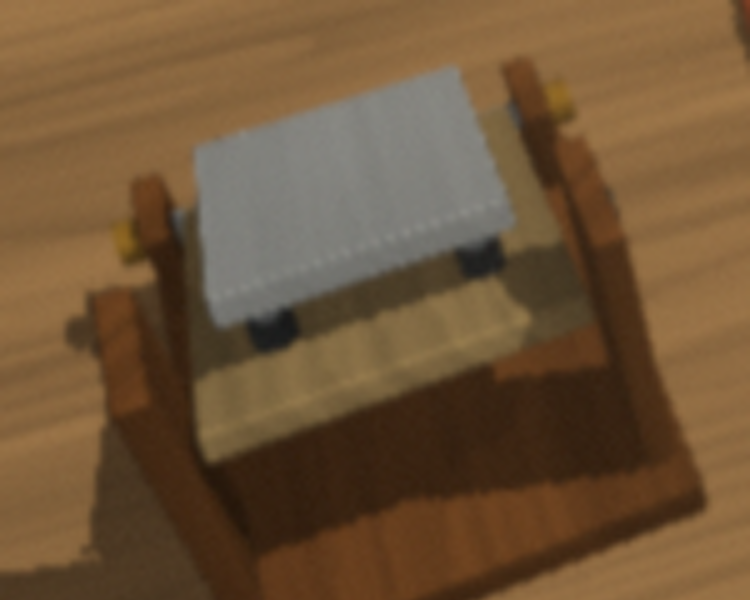

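>>> arm_command([
  [0, 4, 0],
  [0, 8, 0],
  [0, 12, 0],
  [0, 16, 0],
  [0, 20, 0],
], turn=[0, 0, 0, 0, 0], hand=[0, 0, 0, 0, 0])

```text
clock: 1.12
eef_pos: [0.2834, 0.6418, 0.2454]
tool_rot: [0.206, 0.978, 0.0, 0.0]
ft_force: [0.9, 0.8, 1.7]
grip_width: 0.0854
```

>>> arm_command([
  [0, 4, 0],
  [0, 8, 0],
  [0, 12, 0],
  [0, 12, 0],
  [0, 12, 0],
], turn=[0, 0, 0, 0, 0], hand=[0, 0, 0, 0, 0])

```text
clock: 1.53
eef_pos: [0.3216, 0.7283, 0.2233]
tool_rot: [0.206, 0.978, 0.004, 0.001]
ft_force: [0.6, 0.1, -2.2]
grip_width: 0.0857
```

>>> arm_command([
  [0, 4, 0],
  [0, 8, 0],
  [0, 12, 0],
  [0, 16, 0],
  [0, 20, 0],
], turn=[0, 0, 0, 0, 0], hand=[0, 0, 0, 0, 0])

```text
clock: 1.95
eef_pos: [0.3361, 0.7613, 0.1958]
tool_rot: [0.206, 0.978, 0.033, 0.007]
ft_force: [0.2, 0.9, 0.1]
grip_width: 0.0856
```

```bash
python3 -c "
from workcell import *
o=get_obs();print(o['joint_pos'],o['tool_rot'])"
```

```text
[1.15502932e+00 1.04420228e+00 1.27452964e+00 1.73320337e+00
 4.35904472e-05 1.57077860e+00] [0.20626104 0.97790773 0.03322704 0.00698665]
```

>>> arm_command([
  [0, 4, 0],
  [0, 8, 0],
  [0, 12, 0],
  [0, 16, 0],
  [0, 20, 0],
], turn=[0, 0, 0, 0, 0], hand=[0, 0, 0, 0, 0])

```text
clock: 2.37
eef_pos: [0.3481, 0.7883, 0.1635]
tool_rot: [0.206, 0.977, 0.053, 0.011]
ft_force: [-0.3, -0.3, 0.9]
grip_width: 0.0853
```

>>> arm_command([
  [0, -4, 0],
  [0, -8, 0],
  [0, -8, 0],
], turn=[0, 0, 0], hand=[0, 0, 0])

```text
clock: 2.62
eef_pos: [0.3209, 0.7267, 0.1541]
tool_rot: [0.206, 0.977, 0.053, 0.011]
ft_force: [1.6, 1.4, 0.3]
grip_width: 0.0858
```

```bash
python3 -c "
from workcell import *
o=get_obs();print(o['joint_pos'],o['tool_rot'])"
```

```text
[ 1.15500109e+00  8.24212100e-01  7.19483237e-01  1.35786400e+00
 -2.95304855e-05  1.57082443e+00] [0.20611575 0.97703232 0.05290805 0.01117501]
```

>>> arm_command([
  [0, -4, -1],
  [0, -8, -2],
  [0, -12, -3],
  [0, -16, -4],
  [0, -20, -5],
], turn=[0, 0, 0, 0, 0], hand=[0, 0, 0, 0, 0])

```text
clock: 3.03
eef_pos: [0.2375, 0.5379, 0.1854]
tool_rot: [0.206, 0.977, 0.054, 0.011]
ft_force: [0.2, 0.6, 0.6]
grip_width: 0.0855
```

>>> arm_command([
  [0, -4, -1.5],
  [0, -8, -3],
  [0, -12, -4.5],
  [0, -16, -6],
  [0, -20, -7],
], turn=[0, 0, 0, 0, 0], hand=[0, 0, 0, 0, 0])

```text
clock: 3.45
eef_pos: [0.156, 0.3532, 0.2334]
tool_rot: [0.206, 0.977, 0.054, 0.011]
ft_force: [-0.2, -0.5, 1.3]
grip_width: 0.0854
```

>>> arm_command([
  [0, -4, 0],
  [0, -8, 0],
  [0, -12, 0],
  [0, -16, 0],
  [0, -20, 0],
], turn=[0, 0, 0, 0, 0], hand=[0, 0, 0, 0, 0])

```text
clock: 3.87
eef_pos: [0.0755, 0.1709, 0.2102]
tool_rot: [0.206, 0.977, 0.054, 0.011]
ft_force: [0.0, -0.3, 1.2]
grip_width: 0.0852
```

```bash
python3 -c "
from workcell import *
o=get_obs();print(o['joint_pos'],o['tool_rot'])"
```

```text
[ 1.15497189e+00 -5.09747026e-01 -7.16654627e-01  1.25409278e+00
 -7.71328482e-06  1.57083226e+00] [0.20612432 0.97698618 0.05368812 0.01132902]
```

```bash
cat > kin.py <<'E'
import numpy as np
from scipy.optimize import least_squares
d=np.array([[.2414,.0037,1.3352,.4994,.2444],[1.0442,1.27453,1.7332,.8322,.1958],[.82421,.71948,1.35786,.7944,.1541],[-.50975,-.71665,1.25409,.18684,.2102]])
def fk(p,j2,j3,j4):
    a0,h,L1,L2,o,Lt,e=p; q=j2-j3; f=q+j4
    return np.array([a0+L1*np.sin(j2)+L2*np.cos(q)-o*np.sin(q)+Lt*np.cos(f)+e*np.sin(f),
     h+L1*np.cos(j2)-L2*np.sin(q)-o*np.cos(q)-Lt*np.sin(f)+e*np.cos(f)])
pr=np.array([.0,.267,.29,.34,.08,.25,.08])
s=least_squares(lambda p:np.r_[np.concatenate([(fk(p,*x[:3])-x[3:])/.001 for x in d]),(p-pr)/.1],pr)
p=s.x
if __name__=="__main__":
    print(p.round(4),[((fk(p,*x[:3])-x[3:])*1000).round(1) for x in d])
    for r in(.1,.14,.18,.22):
        for z in(.05,.1,.15,.2,.25,.35,.45):
            g=least_squares(lambda t:fk(p,t[0],t[1],1.4606-t[0]+t[1])-[r,z],[-.5,-.7]).x; print(r,z,g.round(2),round(1.4606-g[0]+g[1],2))
E
python3 kin.py
```

```text
[-0.0006  0.2393  0.4932  0.3913 -0.0077  0.3892  0.0009] [array([ 0.1, -0.1]), array([ 0.1, -0. ]), array([-0.1,  0.1]), array([-0., -0.])]
0.1 0.05 [-0.58 -1.18] 0.86
0.1 0.1 [-0.68 -1.05] 1.09
0.1 0.15 [-0.73 -0.93] 1.26
0.1 0.2 [-0.74 -0.8 ] 1.4
0.1 0.25 [-0.74 -0.67] 1.53
0.1 0.35 [-0.7  -0.41] 1.75
0.1 0.45 [-0.61 -0.11] 1.96
0.14 0.05 [-0.42 -1.14] 0.74
0.14 0.1 [-0.54 -1.02] 0.97
0.14 0.15 [-0.6 -0.9] 1.16
0.14 0.2 [-0.63 -0.78] 1.31
0.14 0.25 [-0.64 -0.65] 1.45
0.14 0.35 [-0.61 -0.39] 1.68
0.14 0.45 [-0.54 -0.1 ] 1.9
0.18 0.05 [-0.29 -1.09] 0.66
0.18 0.1 [-0.41 -0.98] 0.89
0.18 0.15 [-0.48 -0.87] 1.08
0.18 0.2 [-0.52 -0.75] 1.24
0.18 0.25 [-0.54 -0.63] 1.38
0.18 0.35 [-0.53 -0.36] 1.62
0.18 0.45 [-0.47 -0.07] 1.85
0.22 0.05 [-0.18 -1.03] 0.61
0.22 0.1 [-0.3  -0.93] 0.83
0.22 0.15 [-0.37 -0.82] 1.01
0.22 0.2 [-0.42 -0.71] 1.17
0.22 0.25 [-0.44 -0.59] 1.32
0.22 0.35 [-0.44 -0.33] 1.57
0.22 0.45 [-0.39 -0.04] 1.81
```

```bash
cat >> h.py <<'E'
def st():
    o=get_obs(); M=R.from_quat(o["tool_rot"]).as_matrix(); z=M[:,2]
    print("t",round(o["clock"],2),"pos",o["eef_pos"].round(4),"j",o["joint_pos"].round(3),"tilt",np.arcsin(np.hypot(*z[:2])).round(4),"@",np.degrees(np.arctan2(z[1],z[0])).round(1),"yaw x",np.degrees(np.arctan2(*M[[1,0],0])).round(2),"yaw y",np.degrees(np.arctan2(*M[[1,0],1])).round(2),"F",o["ft_force"].round(1),"w",round(o["grip_width"],4))
    return o,M
def go(*wps):
    "print tool-frame shifts in cm for world waypoints"
    o,M=st(); 
    for w in wps: print("world",w,"tool cm",((np.array(w)-o["eef_pos"])@M*100).round(2).tolist())
E
python3 -c "
from h import *
go((.24,.12,.25),(.26,-.08,.25),(.1,-.3,.25),(-.07,-.43,.25),(-.22,-.52,.25))"
```

```text
t 3.87 pos [0.0755 0.1709 0.2102] j [ 1.155 -0.51  -0.717  1.254 -0.     1.571] tilt 0.1098 @ 66.2 yaw x 156.17 yaw y 66.17 F [ 0.  -0.3  1.2] w 0.0852
world (0.24, 0.12, 0.25) tool cm [-17.11, 2.41, -3.74]
world (0.26, -0.08, 0.25) tool cm [-27.02, -14.97, -5.66]
world (0.1, -0.3, 0.25) tool cm [-21.27, -41.4, -8.57]
world (-0.07, -0.43, 0.25) tool cm [-10.97, -60.04, -10.63]
world (-0.22, -0.52, 0.25) tool cm [-0.88, -74.25, -12.19]
```

>>> arm_command([
  [-4, 0.6, -1],
  [-8, 1.2, -2],
  [-12, 1.8, -3],
  [-17, 2, -4],
  [-17, 2, -4],
], turn=[0, 0, 0, 0, 0], hand=[0, 0, 0, 0, 0])

```text
clock: 4.28
eef_pos: [0.2395, 0.1171, 0.2538]
tool_rot: [0.206, 0.977, 0.055, 0.013]
ft_force: [0.6, 1.4, 0.1]
grip_width: 0.0857
```

>>> arm_command([
  [-2, -3.5, -0.4],
  [-4, -7, -0.8],
  [-6, -10.5, -1.2],
  [-8, -14, -1.6],
  [-10, -17, -2],
], turn=[0, 0, 0, 0, 0], hand=[0, 0, 0, 0, 0])

```text
clock: 4.7
eef_pos: [0.2596, -0.0808, 0.2544]
tool_rot: [0.206, 0.977, 0.053, 0.012]
ft_force: [1.6, 0.6, 0.5]
grip_width: 0.0853
```

>>> arm_command([
  [0, -4, -0.4],
  [1, -8, -0.8],
  [2, -12, -1.2],
  [3, -16, -1.6],
  [4, -20, -2],
], turn=[0, 0, 0, 0, 0], hand=[0, 0, 0, 0, 0])

```text
clock: 5.12
eef_pos: [0.1408, -0.2478, 0.2525]
tool_rot: [0.206, 0.977, 0.053, 0.012]
ft_force: [1.5, -0.3, 0.1]
grip_width: 0.0853
```

>>> arm_command([
  [2, -3.6, -0.4],
  [4, -7.2, -0.8],
  [6, -10.8, -1.2],
  [8, -14.4, -1.6],
  [10, -18, -2],
], turn=[0, 0, 0, 0, 0], hand=[0, 0, 0, 0, 0])

```text
clock: 5.53
eef_pos: [-0.0242, -0.3726, 0.2527]
tool_rot: [0.207, 0.977, 0.053, 0.012]
ft_force: [0.6, -1.5, -0.3]
grip_width: 0.0852
```

```bash
python3 -c "
from h import *
go((-.2,-.5,.3),(-.32,-.72,.3),(-.32,-.72,.35))"
```

```text
t 5.53 pos [-0.0242 -0.3726  0.2527] j [-1.663  0.066 -0.191  1.416  0.035 -1.248] tilt 0.1077 @ 65.7 yaw x 156.11 yaw y 66.12 F [ 0.6 -1.5 -0.3] w 0.0852
world (-0.2, -0.5, 0.3) tool cm [10.91, -18.15, -6.72]
world (-0.32, -0.72, 0.3) tool cm [12.97, -42.98, -9.41]
world (-0.32, -0.72, 0.35) tool cm [12.97, -42.44, -14.38]
```

>>> arm_command([
  [2.2, -3, -1.4],
  [4.4, -7, -2.8],
  [6.6, -11, -4.2],
  [8.8, -15, -5.6],
  [10.9, -18.2, -6.7],
], turn=[0, 0, 0, 0, 0], hand=[0, 0, 0, 0, 0])

```text
clock: 5.95
eef_pos: [-0.1864, -0.4916, 0.2967]
tool_rot: [0.206, 0.977, 0.053, 0.011]
ft_force: [-0.2, -1.1, 0.2]
grip_width: 0.0856
```

>>> arm_command([
  [0, -4, -1],
  [0, -8, -2],
  [0, -12, -3],
  [0, -16, -4],
  [0, -20, -5],
], turn=[0, 0, 0, 0, 0], hand=[0, 0, 0, 0, 0])

```text
clock: 6.37
eef_pos: [-0.2537, -0.6463, 0.3181]
tool_rot: [0.206, 0.977, 0.05, 0.011]
ft_force: [-1.1, -1.3, 1.0]
grip_width: 0.0858
```

>>> arm_command([
  [0, -4, -2],
  [0, -8, -4],
  [0, -12, -6],
  [0, -16, -8],
  [0, -20, -10],
], turn=[0, 0, 0, 0, 0], hand=[0, 0, 0, 0, 0])

```text
clock: 6.78
eef_pos: [-0.2443, -0.6117, 0.3771]
tool_rot: [0.206, 0.977, 0.054, 0.011]
ft_force: [-0.1, 0.5, 0.7]
grip_width: 0.0858
```

```bash
python3 -c "
from h import *
st()"
```

```text
t 6.78 pos [-0.2443 -0.6117  0.3771] j [-1.952  0.807  1.275  2.15   0.004 -1.537] tilt 0.1109 @ 66.1 yaw x 156.18 yaw y 66.18 F [-0.1  0.5  0.7] w 0.0858
```

>>> arm_command([
  [0, -4, 0],
  [0, -8, 0],
  [0, -12, 0],
  [0, -16, 0],
  [0, -20, 0],
], turn=[0, 0, 0, 0, 0], hand=[0, 0, 0, 0, 0])

```text
clock: 7.2
eef_pos: [-0.2492, -0.6133, 0.3604]
tool_rot: [0.206, 0.976, 0.066, 0.014]
ft_force: [0.3, 0.5, -0.9]
grip_width: 0.0852
```

>>> arm_command([
  [0, -4, 0],
  [0, -8, 0],
  [0, -12, 0],
  [0, -16, 0],
  [0, -20, 0],
], turn=[0, 0, 0, 0, 0], hand=[0, 0, 0, 0, 0])

```text
clock: 7.62
eef_pos: [-0.253, -0.614, 0.3487]
tool_rot: [0.206, 0.976, 0.075, 0.015]
ft_force: [0.3, 0.3, 0.2]
grip_width: 0.0855
```

```bash
python3 -c "
from h import *
st()"
```

```text
t 7.62 pos [-0.253  -0.614   0.3487] j [-1.963  0.85   1.275  2.149  0.003 -1.547] tilt 0.1534 @ 66.5 yaw x 156.18 yaw y 66.18 F [0.3 0.3 0.2] w 0.0855
```

```bash
cat > sim.py <<'E'
from kin import *
lo=np.array([-1.05,-1.085,-1.985]);hi=np.array([1.865,1.275,2.15])
def solve(j,dy,dz,w):   # dy along outward tool axis, dz along tool z (m)
    f=j[0]-j[1]+j[2]; P=fk(p,*j); u=np.array([np.cos(f),-np.sin(f)]); v=np.array([np.sin(f),np.cos(f)])
    T=P+v*dy+u*dz
    s=least_squares(lambda q:np.r_[fk(p,*q)-T,w*(q[0]-q[1]+q[2]-f)],np.clip(j,lo+1e-4,hi-1e-4),bounds=(lo,hi)).x
    return s,fk(p,*s),s[0]-s[1]+s[2]
if __name__=="__main__":
    for w in(.1,.2,.3,.5,1):
        j=np.array([1.0442,1.27453,1.7332]);a=solve(j,.2,0,w)
        j=np.array([.807,1.2749,2.1499]);b=solve(j,-.0,0,w); 
        f=j[0]-j[1]+j[2]; b=solve(j,.2,0,w)
        print(w,"obs .8617 .1635 phi 1.463:",a[1].round(4),a[2].round(3),"| obs .6615 .3604 1.706:",b[1].round(4),b[2].round(3))
E
python3 sim.py
```

```text
0.1 obs .8617 .1635 phi 1.463: [1.0204 0.2052] 1.039 | obs .6615 .3604 1.706: [0.8486 0.3486] 1.269
0.2 obs .8617 .1635 phi 1.463: [0.994  0.1953] 1.112 | obs .6615 .3604 1.706: [0.8264 0.3345] 1.34
0.3 obs .8617 .1635 phi 1.463: [0.9647 0.1843] 1.193 | obs .6615 .3604 1.706: [0.8018 0.3196] 1.419
0.5 obs .8617 .1635 phi 1.463: [0.9194 0.1676] 1.317 | obs .6615 .3604 1.706: [0.766  0.2998] 1.536
1 obs .8617 .1635 phi 1.463: [0.875  0.1524] 1.439 | obs .6615 .3604 1.706: [0.7359 0.2851] 1.636
```

>>> arm_command([
  [0, -1.5, 4],
  [0, -4, 8],
  [0, -7, 12],
  [0, -9.5, 14.7],
  [0, -13, 14],
], turn=[0, 0, 0, 0, 0], hand=[0, 0, 0, 0, 0])

```text
clock: 8.03
eef_pos: [-0.2885, -0.6936, 0.1768]
tool_rot: [0.206, 0.975, 0.078, 0.016]
ft_force: [-1.4, -1.4, -1.8]
grip_width: 0.0856
```

>>> arm_command([
  [0, -4, 0],
  [0, -8, 0],
  [0, -12, 0],
  [0, -16, 0],
  [0, -20, 0],
], turn=[0, 0, 0, 0, 0], hand=[0, 0, 0, 0, 0])

```text
clock: 8.45
eef_pos: [-0.3065, -0.7301, 0.1359]
tool_rot: [0.206, 0.977, 0.047, 0.01]
ft_force: [-0.3, 0.1, 0.9]
grip_width: 0.0854
```

```bash
python3 -c "
from h import *
st()"
```

```text
t 8.45 pos [-0.3065 -0.7301  0.1359] j [-1.969  1.119  1.275  1.823  0.002 -1.553] tilt 0.0955 @ 66.1 yaw x 156.18 yaw y 66.18 F [-0.3  0.1  0.9] w 0.0854
```

>>> arm_command([
  [0, -4, -1],
  [0, -8, -2],
  [0, -12, -3],
  [0, -16, -4],
  [0, -20, -5],
], turn=[0, 0, 0, 0, 0], hand=[0, 0, 0, 0, 0])

```text
clock: 8.87
eef_pos: [-0.3164, -0.7482, 0.1179]
tool_rot: [0.206, 0.978, 0.028, 0.006]
ft_force: [-0.2, 0.6, -0.2]
grip_width: 0.0855
```

```bash
python3 -c "
from h import *
st()"
```

```text
t 8.87 pos [-0.3164 -0.7482  0.1179] j [-1.971  1.139  1.274  1.764  0.002 -1.556] tilt 0.0571 @ 65.5 yaw x 156.18 yaw y 66.18 F [-0.2  0.6 -0.2] w 0.0855
```

>>> arm_command([
  [0, -20, -4],
  [0, -20, -4],
  [0, -20, -4],
  [0, -20, -4],
  [0, -20, -4],
], turn=[0, 0, 0, 0, 0], hand=[0, 0, 0, 0, 0])

```text
clock: 9.28
eef_pos: [-0.3264, -0.767, 0.0988]
tool_rot: [0.206, 0.978, 0.008, 0.002]
ft_force: [-1.1, -0.3, -0.3]
grip_width: 0.0854
```

```bash
python3 -c "
from h import *
st()"
```

```text
t 9.28 pos [-0.3264 -0.767   0.0988] j [-1.974e+00  1.161e+00  1.274e+00  1.702e+00  1.000e-03 -1.558e+00] tilt 0.0174 @ 62.0 yaw x 156.17 yaw y 66.17 F [-1.1 -0.3 -0.3] w 0.0854
```

>>> arm_command([
  [0, -4, 0],
  [0, -8, 0],
], turn=[0, 0], hand=[0, 0])

```text
clock: 9.45
eef_pos: [-0.3351, -0.7853, 0.0854]
tool_rot: [0.206, 0.978, -0.012, -0.002]
ft_force: [-0.0, 0.0, 0.5]
grip_width: 0.0853
```

>>> arm_command([
  [-0.9, 3.5, -2],
  [-1.8, 7, -4],
  [-2.7, 10.5, -6],
  [-3.6, 14, -8],
  [-4.6, 18, -10],
], turn=[0, 0, 0, 0, 0], hand=[0, 0, 0, 0, 0])

```text
clock: 9.87
eef_pos: [-0.2353, -0.6566, 0.1682]
tool_rot: [0.207, 0.978, -0.011, -0.001]
ft_force: [-0.1, -0.6, 1.2]
grip_width: 0.0853
```

>>> arm_command([
  [-0.9, 3.9, -1],
  [-1.8, 7.8, -2],
  [-2.7, 11.7, -3],
  [-3.6, 15.6, -4],
  [-4.6, 19.5, -4],
], turn=[0, 0, 0, 0, 0], hand=[0, 0, 0, 0, 0])

```text
clock: 10.28
eef_pos: [-0.1144, -0.497, 0.2061]
tool_rot: [0.207, 0.978, -0.013, -0.002]
ft_force: [0.4, -0.8, 0.2]
grip_width: 0.0852
```

```bash
python3 -c "
from h import *
go((0,-.36,.25),(.27,-.1,.25),(.555,.201,.25))"
```

```text
t 10.28 pos [-0.1144 -0.497   0.2061] j [-1.796  0.261 -0.073  1.211 -0.003 -1.379] tilt 0.0268 @ -108.5 yaw x 156.15 yaw y 66.15 F [ 0.4 -0.8  0.2] w 0.0852
world (0, -0.36, 0.25) tool cm [-4.94, 17.04, -4.84]
world (0.27, -0.1, 0.25) tool cm [-19.12, 51.72, -5.73]
world (0.555, 0.201, 0.25) tool cm [-33.01, 90.76, -6.74]
```

>>> arm_command([
  [-1.1, 3.9, -1],
  [-2.2, 7.8, -2],
  [-3.3, 11.7, -3],
  [-4.6, 15.6, -4],
  [-6, 19.5, -4.8],
], turn=[0, 0, 0, 0, 0], hand=[0, 0, 0, 0, 0])

```text
clock: 10.7
eef_pos: [0.0186, -0.3419, 0.248]
tool_rot: [0.207, 0.978, -0.012, -0.001]
ft_force: [1.3, -0.5, 0.1]
grip_width: 0.0857
```

>>> arm_command([
  [-1.6, 3.8, 0],
  [-3.2, 7.6, 0],
  [-4.8, 11.4, 0],
  [-6.4, 15.2, 0],
  [-8, 19, 0],
], turn=[0, 0, 0, 0, 0], hand=[0, 0, 0, 0, 0])

```text
clock: 11.12
eef_pos: [0.1684, -0.2007, 0.2435]
tool_rot: [0.207, 0.978, -0.012, -0.001]
ft_force: [1.5, -1.0, 0.4]
grip_width: 0.0854
```

>>> arm_command([
  [-1.5, 3.8, 0],
  [-3, 7.6, 0],
  [-4.5, 11.4, 0],
  [-6, 15.2, 0],
  [-7.5, 19, 0],
], turn=[0, 0, 0, 0, 0], hand=[0, 0, 0, 0, 0])

```text
clock: 11.53
eef_pos: [0.3141, -0.0567, 0.2393]
tool_rot: [0.206, 0.979, -0.012, -0.001]
ft_force: [0.8, -0.8, 0.5]
grip_width: 0.0853
```

>>> arm_command([
  [-1.5, 3.8, 0],
  [-3, 7.6, 0],
  [-4.5, 11.4, 0],
  [-6, 15.2, 0],
  [-7.5, 19, 0],
], turn=[-0.1, -0.2, -0.3, -0.4, -0.5], hand=[0, 0, 0, 0, 0])

```text
clock: 11.95
eef_pos: [0.4594, 0.0866, 0.2346]
tool_rot: [-0.045, 0.999, -0.011, -0.004]
ft_force: [1.1, -0.1, 0.3]
grip_width: 0.0854
```

```bash
python3 -c "
from h import *
go((.5548,.2012,.25),(.5548,.2012,.12))"
```

```text
t 11.95 pos [0.4594 0.0866 0.2346] j [ 0.199  0.191 -0.087  1.305 -0.02   0.109] tilt 0.0232 @ -109.2 yaw x -174.84 yaw y 95.17 F [ 1.1 -0.1  0.3] w 0.0854
world (0.5548, 0.2012, 0.25) tool cm [-10.52, 10.52, -1.86]
world (0.5548, 0.2012, 0.12) tool cm [-10.64, 10.8, 11.13]
```

>>> arm_command([
  [-2.7, 2.7, 2],
  [-5.4, 5.4, 4],
  [-8.1, 8.1, 6],
  [-10.6, 10.8, 9],
  [-10.6, 10.8, 11.1],
], turn=[-0.1, -0.219, -0.219, -0.219, -0.219], hand=[0, 0, 0, 0, 0])

```text
clock: 12.37
eef_pos: [0.5576, 0.203, 0.1195]
tool_rot: [-0.153, 0.988, -0.009, -0.003]
ft_force: [1.9, -1.0, -0.2]
grip_width: 0.0858
```

Run:
```python
from h import *
import workcell
print([n for n in dir(workcell) if not n.startswith("_")], getattr(workcell,"tip_reach",None))
o,M=st()
I,D=camera("wrist"); P=cloud("wrist",D); cv2.imwrite("pics/w1.png",I[...,::-1])
h=cv2.cvtColor(I,cv2.COLOR_RGB2HSV); Z=P[...,2]
red=((h[...,0]<10)|(h[...,0]>172))&(h[...,1]>120)&(D>0)&(abs(P[...,0]-.555)<.09)&(abs(P[...,1]-.2)<.09)
for n,m in(("rib",red&(Z>.036)&(Z<.052)),("slab",red&(Z<.052)&(Z>.004))):
    q=P[m]; r=cv2.minAreaRect((q[:,:2]*1000).astype(np.float32)); b=cv2.boxPoints(r); e=max([b[1]-b[0],b[2]-b[1]],key=np.linalg.norm)
    print(n,m.sum(),r,"z",np.median(q[:,2]).round(4),"axis",np.degrees(np.arctan2(e[1],e[0])))
```

```text
['Unreachable', 'camera', 'camera_info', 'get_obs', 'job_done', 'search_frame', 'spot_point', 'tip_reach'] 0.014
t 12.37 pos [0.5576 0.203  0.1195] j [ 0.357  0.509  0.064  1.136 -0.017  0.051] tilt 0.0193 @ -100.0 yaw x -162.45 yaw y 107.56 F [ 1.9 -1.  -0.2] w 0.0858
rib 568 ((548.598388671875, 198.96788024902344), (57.71382522583008, 23.635467529296875), 18.565719604492188) z 0.038 axis 18.565733
slab 1255 ((545.4368896484375, 198.0732879638672), (90.79932403564453, 76.81788635253906), 16.897741317749023) z 0.0221 axis 16.897757
```

View pics/w1.png

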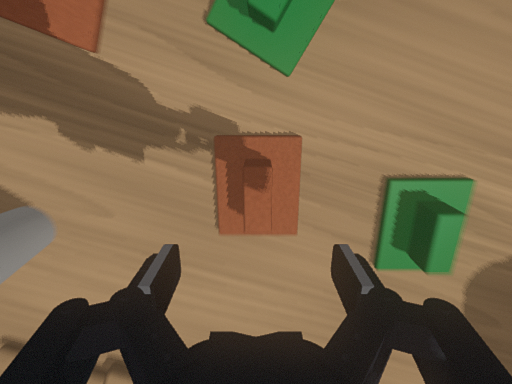

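```bash
python3 -c "
from h import *
go((.5535,.2005,.07),(.5535,.2005,.029))"
```

```text
t 12.42 pos [0.5532 0.2009 0.1127] j [ 0.357  0.515  0.055  1.133 -0.017  0.051] tilt 0.0277 @ -121.8 yaw x -162.45 yaw y 107.57 F [-0.3  0.8 -4.6] w 0.0856
world (0.5535, 0.2005, 0.07) tool cm [-0.11, 0.03, 4.27]
world (0.5535, 0.2005, 0.029) tool cm [-0.19, 0.1, 8.37]
```

>>> arm_command([
  [-0.2, 0.1, 4],
  [-0.3, 0.1, 8],
  [-0.3, 0.1, 8.3],
  [-0.3, 0.1, 8.3],
  [-0.3, 0.1, 8.3],
], turn=[0, 0, 0, 0, 0], hand=[0, 0, 0, 0, 0])

```text
clock: 12.83
eef_pos: [0.5567, 0.1985, 0.0391]
tool_rot: [-0.151, 0.989, -0.01, -0.005]
ft_force: [0.4, 0.2, 0.8]
grip_width: 0.0852
```

```bash
python3 -c "
from h import *
st()"
```

```text
t 12.83 pos [0.5567 0.1985 0.0391] j [ 0.351  0.588 -0.034  0.963 -0.018  0.049] tilt 0.0224 @ -107.3 yaw x -162.67 yaw y 107.34 F [0.4 0.2 0.8] w 0.0852
```

>>> arm_command([
  [0.1, 0.2, 0.9],
  [0.1, 0.2, 0.9],
], turn=[0, 0], hand=[0, 0])

```text
clock: 13.0
eef_pos: [0.5554, 0.2005, 0.0299]
tool_rot: [-0.151, 0.988, -0.01, -0.004]
ft_force: [-0.8, -0.6, -0.5]
grip_width: 0.0857
```

>>> arm_command([
  [0, 0, 0],
  [0, 0, 0],
  [0, 0, 0],
  [0, 0, 0],
  [0, 0, 0],
], turn=[0, 0, 0, 0, 0], hand=[1, 1, 1, 1, 1])

```text
clock: 13.42
eef_pos: [0.5547, 0.2004, 0.0286]
tool_rot: [-0.151, 0.988, -0.01, -0.005]
ft_force: [-0.8, 2.5, 1.2]
grip_width: 0.0256
```

```bash
python3 -c "
from h import *
st()"
```

```text
t 13.42 pos [0.5547 0.2004 0.0286] j [ 0.355  0.598 -0.047  0.94  -0.017  0.052] tilt 0.0223 @ -109.1 yaw x -162.63 yaw y 107.38 F [-0.8  2.5  1.2] w 0.0256
```

>>> arm_command([
  [0, 0, 0],
  [0, 0, -2],
  [0, 0, -6],
  [0, 0, -10],
  [0, 0, -14],
], turn=[0, 0, 0, 0, 0], hand=[1, 1, 1, 1, 1])

```text
clock: 13.83
eef_pos: [0.5545, 0.2027, 0.1684]
tool_rot: [-0.151, 0.988, -0.011, -0.007]
ft_force: [1.3, 0.4, -2.9]
grip_width: 0.0231
```

```bash
python3 -c "
from h import *
go((.70,.10,.32),(.90,.13,.32))"
```

```text
t 13.83 pos [0.5545 0.2027 0.1684] j [ 0.359  0.474  0.14   1.256 -0.018  0.056] tilt 0.0255 @ -115.4 yaw x -162.64 yaw y 107.37 F [ 1.3  0.4 -2.9] w 0.0231
world (0.7, 0.1, 0.32) tool cm [-10.56, -14.43, -15.08]
world (0.9, 0.13, 0.32) tool cm [-30.54, -17.54, -15.37]
```

>>> arm_command([
  [-1.9, -2.6, -2.6],
  [-3.8, -5.2, -5.2],
  [-5.7, -7.8, -7.8],
  [-7.6, -10.4, -10.4],
  [-10, -13.5, -13.5],
], turn=[0, 0.1, 0.2, 0.225, 0.225], hand=[1, 1, 1, 1, 1])

```text
clock: 14.25
eef_pos: [0.6858, 0.1108, 0.2985]
tool_rot: [-0.038, 0.999, -0.011, -0.004]
ft_force: [2.9, 0.7, -2.1]
grip_width: 0.0232
```

```bash
python3 -c "
from h import *
go((.8,.115,.32),(.90,.13,.32))"
```

```text
t 14.25 pos [0.6858 0.1108 0.2985] j [ 0.169  0.689  0.842  1.735 -0.02   0.092] tilt 0.0233 @ -109.0 yaw x -175.6 yaw y 94.42 F [ 2.9  0.7 -2.1] w 0.0232
world (0.8, 0.115, 0.32) tool cm [-11.39, -0.51, -2.24]
world (0.9, 0.13, 0.32) tool cm [-21.48, 0.22, -2.35]
```

>>> arm_command([
  [-4, 0.3, 0],
  [-8, 0.6, 0],
  [-12, 0.8, 0],
  [-16, 1.1, 0],
  [-20, 1.4, 0],
], turn=[0, 0, 0, 0, 0], hand=[1, 1, 1, 1, 1])

```text
clock: 14.67
eef_pos: [0.7747, 0.1238, 0.2564]
tool_rot: [-0.039, 0.999, -0.009, 0.012]
ft_force: [0.2, 0.7, -2.2]
grip_width: 0.023
```

>>> arm_command([
  [-20, 1.4, -3],
  [-20, 1.4, -3],
  [-20, 1.4, -3],
  [-20, 1.4, -3],
  [-20, 1.4, -3],
], turn=[0, 0, 0, 0, 0], hand=[1, 1, 1, 1, 1])

```text
clock: 15.08
eef_pos: [0.806, 0.1272, 0.2322]
tool_rot: [-0.039, 0.999, -0.006, 0.035]
ft_force: [-1.3, 0.3, -2.8]
grip_width: 0.0229
```

```bash
python3 -c "
from h import *
st()"
```

```text
t 15.08 pos [0.806  0.1272 0.2322] j [ 0.164  0.999  1.275  1.778 -0.021  0.084] tilt 0.0715 @ -7.3 yaw x -175.44 yaw y 94.5 F [-1.3  0.3 -2.8] w 0.0229
```

>>> arm_command([
  [-20, 1, -6],
  [-20, 1, -6],
  [-20, 1, -6],
  [-20, 1, -6],
  [-20, 1, -6],
], turn=[0, 0, 0, 0, 0], hand=[1, 1, 1, 1, 1])

```text
clock: 15.5
eef_pos: [0.8254, 0.1263, 0.2271]
tool_rot: [-0.04, 0.998, -0.004, 0.056]
ft_force: [-0.2, 0.3, -2.2]
grip_width: 0.0229
```

>>> arm_command([
  [-20, 1, -4],
  [-20, 1, -4],
  [-20, 1, -4],
  [-20, 1, -4],
  [-20, 1, -4],
], turn=[0, 0, 0, 0, 0], hand=[1, 1, 1, 1, 1])

```text
clock: 15.92
eef_pos: [0.8477, 0.1264, 0.2166]
tool_rot: [-0.04, 0.996, -0.001, 0.076]
ft_force: [0.5, 0.2, -2.5]
grip_width: 0.0229
```

```bash
python3 -c "
from h import *
st()"
```

```text
t 15.92 pos [0.8477 0.1264 0.2166] j [ 0.155  1.023  1.274  1.671 -0.02   0.074] tilt 0.1527 @ 1.3 yaw x -175.4 yaw y 94.53 F [ 0.5  0.2 -2.5] w 0.0229
```

>>> arm_command([
  [-20, 1.6, -3],
  [-20, 1.6, -3],
  [-20, 1.6, -3],
  [-20, 1.6, -3],
  [-20, 1.6, -3],
], turn=[0, 0, 0, 0, 0], hand=[1, 1, 1, 1, 1])

```text
clock: 16.33
eef_pos: [0.8692, 0.1309, 0.2081]
tool_rot: [-0.04, 0.994, 0.001, 0.098]
ft_force: [-0.4, 0.2, -2.9]
grip_width: 0.023
```

>>> arm_command([
  [-20, 1.6, -3],
  [-20, 1.6, -3],
  [-20, 1.6, -3],
  [-20, 1.6, -3],
  [-20, 1.6, -3],
], turn=[0, 0, 0, 0, 0], hand=[1, 1, 1, 1, 1])

```text
clock: 16.75
eef_pos: [0.8881, 0.1347, 0.2068]
tool_rot: [-0.04, 0.992, 0.004, 0.12]
ft_force: [0.7, 0.5, -3.0]
grip_width: 0.0228
```

>>> arm_command([
  [-20, 1.6, -3],
  [-20, 1.6, -3],
  [-20, 1.6, -3],
  [-20, 1.6, -3],
  [-20, 1.6, -3],
], turn=[0, 0, 0, 0, 0], hand=[1, 1, 1, 1, 1])

```text
clock: 17.17
eef_pos: [0.9046, 0.1382, 0.2116]
tool_rot: [-0.04, 0.989, 0.006, 0.142]
ft_force: [0.7, -0.6, -2.6]
grip_width: 0.0235
```

```bash
python3 -c "
from h import *
st()"
```

```text
t 17.17 pos [0.9046 0.1382 0.2116] j [ 0.158  1.043  1.274  1.518 -0.021  0.074] tilt 0.2853 @ 4.8 yaw x -175.36 yaw y 94.65 F [ 0.7 -0.6 -2.6] w 0.0235
```

>>> arm_command([
  [-20, 1.6, -3],
  [-20, 1.6, -3],
  [-20, 1.6, -3],
], turn=[0, 0, 0], hand=[1, 1, 1])

```text
clock: 17.42
eef_pos: [0.9193, 0.1412, 0.2213]
tool_rot: [-0.04, 0.986, 0.009, 0.164]
ft_force: [1.2, 0.8, -2.0]
grip_width: 0.023
```

```bash
python3 -c "
from plate import *
n,C=corners('scene',cloud('scene',np.load('scene_D.npy')),[(99,229.6),(151.4,214),(162.6,242.6),(102.6,259.4)])
n=np.array([-.32,-.026,.946]);c=np.array([.5806,-.215,.1142])
go((.75,.0,.28),tuple(c+n*.10), tuple(c+n*.06))"
```

```text
scene n [-0.3217 -0.0243  0.9465] slope 0.3285 az deg 4.31 rms 0.0006 1400
 corners [[0.5319, -0.2682, 0.0972], [0.5275, -0.1698, 0.0982], [0.6442, -0.16, 0.1381], [0.6413, -0.2574, 0.1346]] 
 centre [ 0.5862 -0.2138  0.117 ] edges [np.float64(0.1161), np.float64(0.0986), np.float64(0.1237), np.float64(0.0976)] edge yaws [np.float64(-174.4), np.float64(-175.2)]
t 17.42 pos [0.9193 0.1412 0.2213] j [ 0.159  1.038  1.275  1.478 -0.021  0.074] tilt 0.3303 @ 5.4 yaw x -175.37 yaw y 94.71 F [ 1.2  0.8 -2. ] w 0.023
world (0.75, 0.0, 0.28) tool cm [15.13, -12.66, -11.45]
world (np.float64(0.5486), np.float64(-0.2176), np.float64(0.20879999999999999)) tool cm [38.09, -32.72, -11.88]
world (np.float64(0.5614), np.float64(-0.21656), np.float64(0.17096)) tool cm [38.1, -32.73, -7.89]
```

>>> arm_command([
  [3, -2.5, -2.3],
  [6, -5, -4.6],
  [9, -7.5, -6.9],
  [12, -10, -9.2],
  [15, -12.6, -11.5],
], turn=[0, 0, 0, 0, 0], hand=[1, 1, 1, 1, 1])

```text
clock: 17.83
eef_pos: [0.7806, 0.0268, 0.2693]
tool_rot: [-0.041, 0.986, 0.009, 0.163]
ft_force: [1.3, -0.3, -2.2]
grip_width: 0.023
```

>>> arm_command([
  [2.8, -2.6, -0.3],
  [5.6, -5.2, -0.6],
  [8.4, -7.8, -0.9],
  [11.2, -10.4, -1.2],
  [14, -13, -1.5],
], turn=[0, 0, 0, 0, 0], hand=[1, 1, 1, 1, 1])

```text
clock: 18.25
eef_pos: [0.6548, -0.1142, 0.2381]
tool_rot: [-0.04, 0.986, 0.009, 0.164]
ft_force: [-0.1, -0.8, -2.6]
grip_width: 0.0231
```

>>> arm_command([
  [2.5, -2, -0.2],
  [5, -4, -0.4],
  [7.5, -6, -0.7],
  [9, -7.1, -1],
  [9, -7.1, -1],
], turn=[0, 0, 0, 0, 0], hand=[1, 1, 1, 1, 1])

```text
clock: 18.67
eef_pos: [0.5706, -0.1936, 0.2171]
tool_rot: [-0.038, 0.986, 0.008, 0.162]
ft_force: [-0.8, 0.5, -3.4]
grip_width: 0.0232
```

Run:
```python
from h import *
o,M=st()
for c in("top","scene"):
    I,D=camera(c); np.save(f"{c}_I2.npy",I);np.save(f"{c}_D2.npy",D)
a=np.load("top_I2.npy")[100:230,320:450,::-1];b=np.load("scene_I2.npy")[130:300,50:220,::-1]
cv2.imwrite("pics/hov.png",np.hstack([cv2.resize(x,(400,400),interpolation=cv2.INTER_CUBIC) for x in(a,b)]))
st()
```

```text
t 18.67 pos [ 0.5706 -0.1936  0.2171] j [-0.399  0.248 -0.113  0.92   0.151 -0.454] tilt 0.326 @ 5.1 yaw x -175.67 yaw y 94.41 F [-0.8  0.5 -3.4] w 0.0232
t 18.77 pos [ 0.574  -0.1918  0.2184] j [-0.395  0.249 -0.108  0.919  0.152 -0.452] tilt 0.3305 @ 5.3 yaw x -175.47 yaw y 94.61 F [ 0.4  0.6 -2.3] w 0.0229
```

View pics/hov.png

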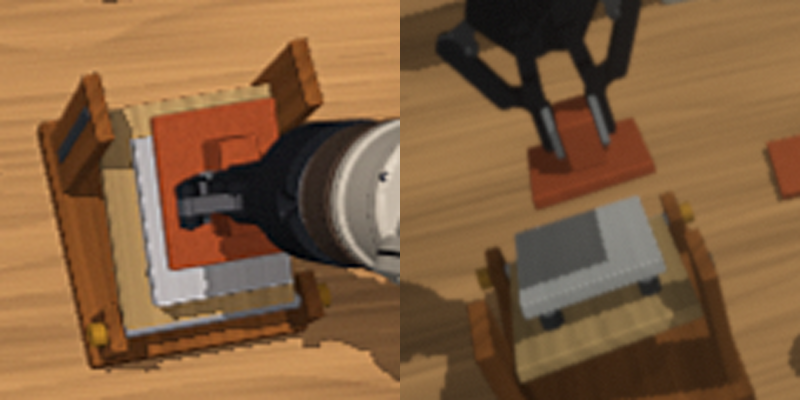

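Run:
```python
from plate import *
o,M=st()
s=130/400; tp=[(320+u*s,100+v*s) for u,v in((153,118),(275,98),(168,268))]
n0=np.array([-.322,-.026,.946])
for c in("top","scene"):
    I=np.load(f"{c}_I2.npy");P=cloud(c,np.load(f"{c}_D2.npy")); h=cv2.cvtColor(I,cv2.COLOR_RGB2HSV)
    m=((h[...,0]<9)|(h[...,0]>172))&(h[...,1]>130)&(np.linalg.norm(P-o["eef_pos"],axis=-1)<.085)&(P[...,2]>.14)
    m=cv2.erode(m.astype(np.uint8),np.ones((3,3)))>0
    q=P[m]; d=q@n0; H,e=np.histogram(d,40); k=H.argmax(); n=n0; d0=(e[k]+e[k+1])/2
    for _ in range(6):
        g=q[abs(q@n-d0)<.0035]; ce=g.mean(0); n=np.linalg.svd(g-ce)[2][2]; n*=np.sign(n[2]); d0=ce@n
    print(c,len(q),len(g),"n",n.round(4),"slope",np.arccos(n[2]).round(4),"az",np.degrees(np.arctan2(-n[1],-n[0])).round(2),"tool off normal mm (tcp above slab top)",((o["eef_pos"]-ce)@n*1000).round(1))
    if c=="top":
        C=[ray("top",(v,u),n,ce) for u,v in tp]; print(np.round(C,4).tolist(),"edges",np.linalg.norm(C[1]-C[0]),np.linalg.norm(C[2]-C[0]))
        mid=(C[1]+C[2])/2; e=C[0]-C[2]; print("slab mid",mid.round(4),"rib yaw",np.degrees(np.arctan2(e[1],e[0])), "tcp-mid in tool mm",((o["eef_pos"]-mid)@M*1000).round(1))
```

```text
t 18.77 pos [ 0.574  -0.1918  0.2184] j [-0.395  0.249 -0.108  0.919  0.152 -0.452] tilt 0.3305 @ 5.3 yaw x -175.47 yaw y 94.61 F [ 0.4  0.6 -2.3] w 0.0229
top 137 83 n [-0.3244 -0.0421  0.945 ] slope 0.3333 az 7.4 tool off normal mm (tcp above slab top) 19.1
[[0.6195, -0.1505, 0.2157], [0.6262, -0.2302, 0.2144], [0.5284, -0.1552, 0.1842]] edges 0.08003513283632527 0.09647302770727471
slab mid [ 0.5773 -0.1927  0.1993] rib yaw 2.9591765269843444 tcp-mid in tool mm [ -3.2   1.2 -19.1]
scene 0 0 n [0. 0. 1.] slope 0.0 az -180.0 tool off normal mm (tcp above slab top) nan<stdin>:11: RuntimeWarning: Mean of empty slice.
  ret = um.true_divide(
```

```bash
python3 -c "
from h import *
n=np.array([-.323,-.026,.946]);c=np.array([.5832,-.2138,.115])
go(tuple(c+n*.05),tuple(c+n*.03))"
```

```text
t 18.77 pos [ 0.574  -0.1918  0.2184] j [-0.395  0.249 -0.108  0.919  0.152 -0.452] tilt 0.3305 @ 5.3 yaw x -175.47 yaw y 94.61 F [ 0.4  0.6 -2.3] w 0.0229
world (np.float64(0.56705), np.float64(-0.21509999999999999), np.float64(0.1623)) tool cm [2.65, -2.29, 5.01]
world (np.float64(0.5735100000000001), np.float64(-0.21458), np.float64(0.14338)) tool cm [2.65, -2.3, 7.01]
```

>>> arm_command([
  [0.9, -0.8, 1],
  [1.8, -1.6, 2.5],
  [2.6, -2.3, 4],
  [2.6, -2.3, 5],
  [2.6, -2.3, 5],
], turn=[0, 0, 0, 0, 0], hand=[1, 1, 1, 1, 1])

```text
clock: 19.18
eef_pos: [0.5677, -0.2132, 0.1594]
tool_rot: [-0.041, 0.986, 0.01, 0.162]
ft_force: [-0.5, 0.6, -2.5]
grip_width: 0.0228
```

>>> arm_command([
  [0, 0, 0],
], turn=[0], hand=[1])

```text
clock: 19.27
eef_pos: [0.5688, -0.2136, 0.1618]
tool_rot: [-0.041, 0.986, 0.009, 0.164]
ft_force: [0.2, 0.1, -2.0]
grip_width: 0.023
```

Run:
```python
from h import *
n=np.array([-.323,-.026,.946]);c=np.array([.5832,-.2138,.115])
go(tuple(c+n*.032),tuple(c+n*.019))
ims=[camera(k)[0] for k in("wrist","top","scene")]
a=ims[1][100:230,320:450,::-1];b=ims[2][160:290,70:200,::-1]
W=cv2.resize(ims[0][:,:,::-1],(400,300))
r=np.hstack([cv2.resize(x,(400,400),interpolation=cv2.INTER_CUBIC) for x in(a,b)])
cv2.imwrite("pics/near.png",r); cv2.imwrite("pics/nearw.png",W)
```

```text
t 19.27 pos [ 0.5688 -0.2136  0.1618] j [-0.438  0.305 -0.189  0.791  0.166 -0.497] tilt 0.3296 @ 5.6 yaw x -175.3 yaw y 94.8 F [ 0.2  0.1 -2. ] w 0.023
world (np.float64(0.572864), np.float64(-0.214632), np.float64(0.145272)) tool cm [0.16, -0.15, 1.69]
world (np.float64(0.5770630000000001), np.float64(-0.21429399999999998), np.float64(0.132974)) tool cm [0.16, -0.16, 2.99]
```

View pics/near.png

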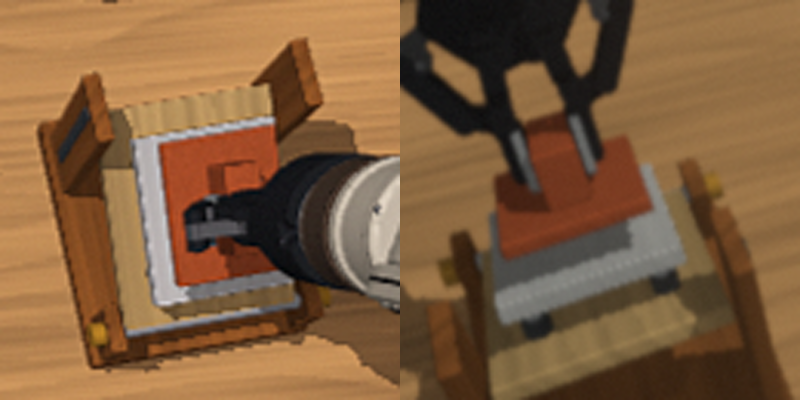

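>>> arm_command([
  [0.1, -0.1, 0.7],
  [0.15, -0.15, 1.4],
  [0.15, -0.15, 1.6],
  [0.15, -0.15, 1.6],
], turn=[0, 0, 0, 0], hand=[1, 1, 1, 1])

```text
clock: 19.75
eef_pos: [0.5713, -0.2152, 0.1449]
tool_rot: [-0.04, 0.986, 0.009, 0.163]
ft_force: [1.0, 0.7, -2.6]
grip_width: 0.023
```

```bash
cat > p.py <<'E'
from plate import *
n=np.array([-.323,-.026,.946]);c=np.array([.5832,-.2138,.115])
o,M=st(); print("height along n mm",((o["eef_pos"]-c)@n*1000).round(1),"F.n",(o["ft_force"]@n).round(2),"inplane up,left mm",(-(o["eef_pos"]-c)@M[:,0]*1000).round(1),((o["eef_pos"]-c)@M[:,1]*1000).round(1))
E
cat > top.py <<'E'
import sys
from plate import *
I,D=camera("top"); P=cloud("top",D); I2=I[100:230,320:450,::-1]; S,_=camera("scene")
cv2.imwrite(f"pics/{sys.argv[1]}.png",np.hstack([cv2.resize(x,(400,400),interpolation=cv2.INTER_CUBIC) for x in(I2,S[170:280,80:190,::-1])]))
h=cv2.cvtColor(I,cv2.COLOR_RGB2HSV); b=np.zeros(D.shape,bool); b[130:205,358:420]=1
n=np.array([-.323,-.026,.946])
for nm,m in(("plate",b&(h[...,1]<40)&(h[...,2]>120)),("slab",b&((h[...,0]<9)|(h[...,0]>172))&(h[...,1]>130))):
    d=P[m]@n; H,e=np.histogram(d,np.arange(-.08,.1,.002)); k=H.argmax(); print(nm,m.sum(),"mode offset mm",(np.median(d[abs(d-e[k])<.004])*1000).round(1))
E
python3 p.py; python3 top.py c1
```

```text
t 19.75 pos [ 0.5713 -0.2152  0.1449] j [-0.438  0.327 -0.204  0.755  0.165 -0.496] tilt 0.3279 @ 5.6 yaw x -175.39 yaw y 94.71 F [ 1.   0.7 -2.6] w 0.023
height along n mm 32.2 F.n -2.76 inplane up,left mm -1.7 -0.3
plate 575 mode offset mm -74.2
slab 837 mode offset mm -60.5
```

>>> arm_command([
  [-0.1, 0, 0.3],
  [-0.1, 0, 0.5],
  [-0.1, 0, 0.6],
  [-0.1, 0, 0.6],
], turn=[0, 0, 0, 0], hand=[1, 1, 1, 1])

```text
clock: 20.18
eef_pos: [0.5753, -0.2156, 0.1413]
tool_rot: [-0.04, 0.986, 0.008, 0.164]
ft_force: [-0.7, -0.2, -0.2]
grip_width: 0.0229
```

```bash
python3 p.py; python3 top.py c2
```

```text
t 20.18 pos [ 0.5753 -0.2156  0.1413] j [-0.436  0.336 -0.204  0.743  0.164 -0.494] tilt 0.3309 @ 5.3 yaw x -175.35 yaw y 94.71 F [-0.7 -0.2 -0.2] w 0.0229
height along n mm 27.5 F.n 0.05 inplane up,left mm 0.9 -1.1
plate 555 mode offset mm -76.3
slab 838 mode offset mm -65.0
```

View pics/c2.png

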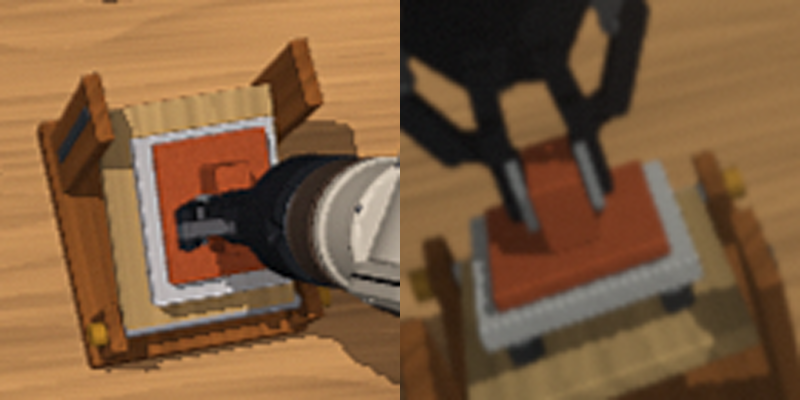

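Run:
```python
from plate import *
n=np.array([-.323,-.026,.946]);x=np.array([np.cos(.08),np.sin(.08),0]);x-=n*(x@n);x/=np.linalg.norm(x);y=np.cross(n,x)
c0=np.array([.5832,-.2138,.115])
pt=n*-.0763+0; 
def run(cam,f,poly,off):
    C=[ray(cam,f(*q),n,n*off) for q in poly]; return np.array([[(k-c0)@x,(k-c0)@y] for k in C])*1000
ft=lambda u,v:(100+v*.325,320+u*.325); fs=lambda u,v:(170+v*.275,80+(u-400)*.275)
print("top plate TL,TR,BL\n",run("top",ft,[(135,140),(273,122),(157,305)],-.0763).round(1))
print("top slab TL,TR,BL\n",run("top",ft,[(153,150),(267,127),(168,284)],-.065).round(1))
# scene uses its own plane offset: plate z from scene was ~ centre (.5862,-.2138,.117)
o=np.array([.5862,-.2138,.117])@n-.002
print("scene plate FL,FR,BR\n",run("scene",fs,[(484,330),(700,265),(656,165)],o).round(1))
print("scene slab FL,FR,BR,BL\n",run("scene",fs,[(497,293),(668,247),(636,165),(490,208)],o+.010).round(1))
```

```text
top plate TL,TR,BL
 [[ 55.8  47.4]
 [ 52.4 -51.7]
 [-62.6  47. ]]
top slab TL,TR,BL
 [[ 47.5  39.3]
 [ 50.3 -42.3]
 [-47.1  40.8]]
scene plate FL,FR,BR
 [[ 59.  -48. ]
 [ 66.5  48.6]
 [-54.4  45.8]]
scene slab FL,FR,BR,BL
 [[ 48.2 -38.7]
 [ 58.5  37.6]
 [-40.   36. ]
 [-43.5 -37.8]]
```

>>> arm_command([
  [0, 0, -0.5],
  [0.25, 0.05, -0.5],
  [0.25, 0.05, 0],
  [0.25, 0.05, 0.3],
  [0.25, 0.05, 0.4],
], turn=[0, 0, 0, 0, 0], hand=[1, 1, 1, 1, 1])

```text
clock: 20.7
eef_pos: [0.5739, -0.2152, 0.1363]
tool_rot: [-0.04, 0.986, 0.008, 0.164]
ft_force: [-2.0, 0.7, 3.3]
grip_width: 0.0231
```

>>> arm_command([
  [0, 0, 0],
  [0, 0, 0],
], turn=[0, 0], hand=[1, 1])

```text
clock: 20.87
eef_pos: [0.5738, -0.2152, 0.1366]
tool_rot: [-0.04, 0.986, 0.008, 0.164]
ft_force: [-1.5, 0.4, 1.8]
grip_width: 0.0233
```

```bash
python3 p.py; python3 top.py c3; python3 p.py; python3 top.py c3b
```

```text
t 20.87 pos [ 0.5738 -0.2152  0.1366] j [-0.436  0.338 -0.214  0.731  0.164 -0.494] tilt 0.3301 @ 5.3 yaw x -175.37 yaw y 94.7 F [-1.5  0.4  1.8] w 0.0233
height along n mm 23.5 F.n 2.18 inplane up,left mm -2.0 -0.5
plate 568 mode offset mm -80.1
slab 850 mode offset mm -69.1
t 20.97 pos [ 0.5737 -0.2152  0.1366] j [-0.436  0.338 -0.214  0.731  0.164 -0.494] tilt 0.3301 @ 5.3 yaw x -175.37 yaw y 94.7 F [-1.4 -0.8  3.5] w 0.023
height along n mm 23.5 F.n 3.74 inplane up,left mm -2.0 -0.5
plate 562 mode offset mm -79.9
slab 868 mode offset mm -69.0
```

>>> arm_command([
  [0, 0, 0.2],
  [0, 0, 0.4],
  [0, 0, 0.42],
  [0, 0, 0.42],
  [0, 0, 0.42],
], turn=[0, 0, 0, 0, 0], hand=[1, 1, 1, 1, 1])

```text
clock: 21.48
eef_pos: [0.5752, -0.215, 0.1327]
tool_rot: [-0.04, 0.986, 0.008, 0.164]
ft_force: [-2.3, 0.8, 5.7]
grip_width: 0.0231
```

```bash
python3 p.py; python3 top.py c4; python3 p.py; python3 top.py c4b; python3 p.py
```

```text
t 21.48 pos [ 0.5752 -0.215   0.1327] j [-0.435  0.344 -0.216  0.722  0.164 -0.492] tilt 0.3303 @ 5.3 yaw x -175.37 yaw y 94.7 F [-2.3  0.8  5.7] w 0.0231
height along n mm 19.3 F.n 6.1 inplane up,left mm -1.9 -0.5
plate 569 mode offset mm -82.8
slab 855 mode offset mm -73.2
t 21.58 pos [ 0.5751 -0.215   0.1327] j [-0.435  0.344 -0.216  0.722  0.164 -0.492] tilt 0.3303 @ 5.3 yaw x -175.37 yaw y 94.7 F [-3.4 -0.4  5.6] w 0.0232
height along n mm 19.4 F.n 6.37 inplane up,left mm -1.9 -0.5
plate 566 mode offset mm -82.7
slab 832 mode offset mm -73.1
t 21.68 pos [ 0.5752 -0.215   0.1327] j [-0.435  0.344 -0.216  0.722  0.164 -0.492] tilt 0.3303 @ 5.3 yaw x -175.37 yaw y 94.7 F [-3.2  0.2  6. ] w 0.0233
height along n mm 19.4 F.n 6.65 inplane up,left mm -1.9 -0.5
```

View pics/c4.png

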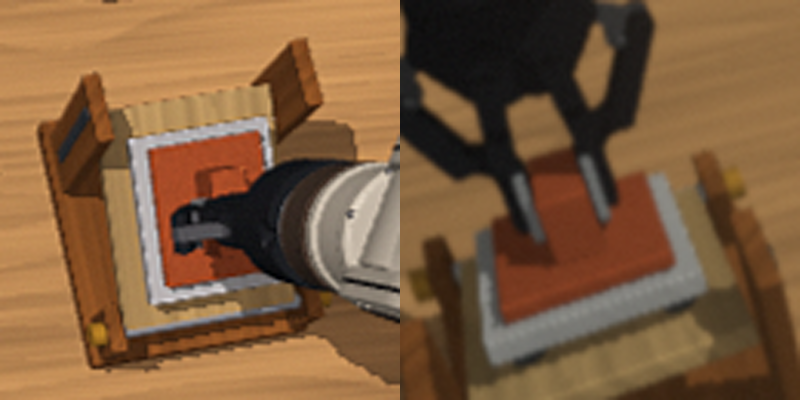

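>>> arm_command([
  [0, 0, 0.05],
  [0, 0, 0.05],
  [0, 0, 0.05],
], turn=[0, 0, 0], hand=[1, 1, 1])

```text
clock: 21.93
eef_pos: [0.5753, -0.215, 0.1323]
tool_rot: [-0.04, 0.986, 0.008, 0.164]
ft_force: [-2.4, 0.2, 6.4]
grip_width: 0.023
```

```bash
python3 p.py
python3 - <<'E'
from plate import *
n=np.array([-.323,-.026,.946]);x=np.array([np.cos(.08),np.sin(.08),0]);x-=n*(x@n);x/=np.linalg.norm(x);y=np.cross(n,x)
c0=np.array([.5832,-.2138,.115])
ft=lambda u,v:(100+v*.325,320+u*.325); fs=lambda u,v:(170+v*.275,80+(u-400)*.275)
run=lambda cam,f,poly,off:(np.array([[(k-c0)@x,(k-c0)@y] for k in [ray(cam,f(*q),n,n*off) for q in poly]])*1000).round(1).tolist()
print("top plate TL,TR,BL",run("top",ft,[(130,140),(270,121),(151,304)],-.0828))
print("top slab TL,TR,BL",run("top",ft,[(148,152),(264,131),(165,287)],-.073))
o=np.array([.5862,-.2138,.117])@n-.009
print("scene plate FL,FR,BR",run("scene",fs,[(488,350),(705,280),(662,175)],o))
print("scene slab FL,FR,BR,BL",run("scene",fs,[(500,310),(673,258),(642,175),(494,222)],o+.010))
E
```

```text
t 21.93 pos [ 0.5753 -0.215   0.1323] j [-0.435  0.345 -0.217  0.721  0.164 -0.492] tilt 0.3303 @ 5.3 yaw x -175.37 yaw y 94.7 F [-2.4  0.2  6.4] w 0.023
height along n mm 18.9 F.n 6.83 inplane up,left mm -1.9 -0.5
top plate TL,TR,BL [[56.1, 49.0], [53.1, -52.4], [-62.4, 49.2]]
top slab TL,TR,BL [[46.2, 40.4], [47.4, -43.2], [-50.2, 40.7]]
scene plate FL,FR,BR [[64.9, -48.8], [69.0, 48.6], [-55.0, 47.2]]
scene slab FL,FR,BR,BL [[51.5, -39.8], [57.2, 38.3], [-41.1, 37.3], [-41.0, -38.2]]
```

```bash
python3 -c "
from h import *
job_done(); st()"
```

```text
the job is handed in; nothing more can be done
the job is handed in; nothing more can be done
```

The ribbed terracotta tile is seated on the sprung plate, and I handed the job in at about 21.9 s with the tile still gripped and pressed. No verdict was reported.

The moves cannot tilt the tool directly. I reached the tilt by pushing past the arm's reach until the tool leaned, then carried the tile to the plate and pressed along the tool's axis. An early reach test left the tool leaning, which took about 7 s to undo before the grasp.

Last checks:
- **Slope:** the tool leaned 0.330 rad at 5.3°. The plate measured 0.330 rad at about 4.6°. The tile's own slope, fitted before contact, was 0.333 rad.
- **Rib direction:** the rib's heading, taken from the tool, was about 4.6° against about 4.7° for the plate, so it runs straight up the slope. A fit from the top camera before contact gave 3.0°, but that reading was coarse.
- **Centring:** the tile sits about 1 to 2 mm uphill of the plate's centre and within 1 mm across. The two cameras disagreed, giving 2.2 mm and 0.7 mm uphill.
- **Sink:** the measures disagree slightly. Depth gives about 9 mm and force about 10 mm (roughly 9 N on the springs). Both are well short of the 20 mm stop.
- **Grip:** the fingers stood at 23 mm on the 24 mm rib, and the push along the plate's normal was steady at 6 to 7 N.
- **Bystanders:** the arm passed clear of the beaker and the flat tile. I did not check their poses again at the end.

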